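# Bolt the stall's cash box to its mounting board with a wing nut

### The arm

A 6-joint arm with a two-finger parallel gripper is mounted at the origin on the work surface. World frame = base frame: x ahead of the robot, y to its left, z up, the work surface at z = 0. Lengths are in m, angles in rad, forces in N, time in s.
With the tool pointing down it reaches from about 0.375 to 0.825 m from the base axis. Payload 5.5 kg.
Tool frame: the origin (TCP) lies midway between the tips of the shut fingers; the grasp point (between the pads) lies 19 mm behind it (ctrl.grip_point_offset is the distance from the TCP to the grasp point, in m); z points along the fingers, y is the direction in which the jaws open and shut (so a half turn about z gives the same grasp; the last joint's range is limited). The gripper opens to 85 mm and grips with 20 to 120 N. Pads are 22 mm wide; open, the fingers measure 114 mm over their backs; the gripper's body (76 mm by 85 mm) begins 54 mm behind the grasp point. The pads swing forward as they close: fully open they stand 13 mm farther back than shut.
Start: joints at [-1.297, 0.314, -0.047, 1.21, 0, 1.571], TCP at [0.162, -0.578, 0.231] pointing down, gripper open.
Joint ranges: [-2.67, 2.67], [-0.69, 1.73], [-1.03, 1.25], [-2.08, 2.16], [-1.42, 1.45], [-3.14, 3.14]. Speed limits (rad/s): [2.39, 2.39, 3.01, 3.14, 3.14, 3.14].

### API

Orientations are given as a rotation vector (axis times angle).
In Python, from bench import ctrl gives the robot as it stands. The module is installed in compiled form; this text tells all that it offers.
- The arm moves only by the shell command python3 -m creep 'ROWS' [OPENING]. ROWS is JSON, a list of rows, each an object with "slide": the shift along the tool's x, y, z normalised to -1 to 1, where 1 is 0.15 m, a list of three; "rotation": the turn, a rotation vector about the tool's x, y, z normalised to -1 to 1, where 1 is 180 degrees, a list of three. A call has 1 to 12 rows; each row is the pose to reach, as a shift and turn from the pose commanded when the call began, along the tool's axes at that moment, turning the shorter way round; what a row does not reach only later rows make up. A row lasts 1/8 s, in which the tool goes at most 62.5 mm and 10.7 degrees, less where a joint would pass 70% of its speed; a pose out of reach is approached as far as the arm can. A call with a number of a shift or a turn outside -1 to 1 is refused whole. A call with a gripper value outside its range is refused whole. OPENING is the opening, from -1 (shut) to 1 (fully open), set as the call begins (- or left out, the last holds). The fingers move at their own pace and stop on an object; the grip force is fixed at half the most. Time passes only in rows, so rows that repeat a pose let the fingers close. It gives the time, the measured TCP pose, the force and the opening at its end, in the units of the state.
- ctrl.get_state(): the state, without advancing time (a new reading comes with each control period).
- ctrl.capture(name): name is "scene" or "side" or "wrist"; returns a dict with "pixels" (480x640x3 uint8, red, green, blue), "K" (3x3 intrinsics, pixels), "rvec" (rotation vector, rad) and "tvec" (3), from world to camera coordinates, as OpenCV has them. Camera axes: x right, y down, z forward; pixel columns grow to the right and rows downward; lengths in m; the calibration is good to about 2 mm. A picture is of the moment at which its call begins. There is no depth.
- ctrl.job_done(): hands the job in, once; it reports no verdict.
The state is a dict: "time_s": time; "joints": joint angles; "joint_vel": joint speeds; "joint_torque": joint torques, N m; "tcp_pos": TCP position; "eef_rot": TCP orientation; "ft_force": force on the tool from outside, world axes, zero at the start; "ft_torque": the same for the moment, N m; "opening": finger opening in m.
Only numpy, scipy, OpenCV 4.12 (cv2) and the standard library are available. Lean on these libraries where they do the work, as an engineer would, in place of code of your own. Each camera call takes 0.05 s, during which the arm holds its last target.

### The job

Secure the cash box to the stall: push it along its guide rails, gently, until its slotted tab is fully home on the stud under the wing nut, then tighten the wing nut (clockwise from above) in short strokes in the space left by the box and the jar until it grips the tab snugly. Finger-tight by feel, neither loose nor forced. Do not disturb the jar or the other wares, and let go of everything at the end.

Things in the scene. Friction and masses are not known exactly. Their poses are not given: they have to be found in the camera images.
- board: Fixed plywood mounting board, 175 x 265 mm, top face 10 mm above the table. Origin on the table level under the stud axis; z up. The box slides to the board's +y between two aluminium rails (x = +-51.5 mm, 12 mm high, 1.5 mm play each side) that end 33 mm short of the stud. The board's yaw varies.
- cashbox: Loose grey steel cash box, 0.65 to 0.95 kg: body 100 x 120 x 60 mm (x, y, z), folded handle on the lid to 69 mm. Origin: centre of its underside. A flat steel tab, 5 mm thick, 56 mm wide, juts 54 mm from the +y end at the foot, with a 14 mm slot open to +y. It starts 32 to 50 mm short of home. The end to push is the -y end, 60 mm from the origin.
- slot (a point): Point on the cash box's tab, 96 mm to +y of the box's origin, 5 mm up: it lies on the stud axis when the slot's closed end rests against the stud (36 mm in front of the box's end wall).
- stud: Fixed upright steel stud, 10 mm across, on the board; origin at its foot on the axis, at the board's top. The slot closes round it.
- wingnut: Steel wing nut on the stud: flange 28 mm across, two upright wings along its own +-x, 6 mm thick, reaching 26 mm from the axis, 8 to 34 mm above the origin (axis, underside of flange; 4.5 to 6.5 mm above the tab at first). Clockwise from above sinks it 12 mm a turn; it stays where left. Free turning takes 0.04 N m; once it grips, torque climbs steeply with angle: snug at about 0.15 N m (8 N at 18 mm from the axis), forced above 0.22.
- jar: Loose white ceramic jar with a lid knob, 56 mm across, 72 mm high, standing on the board to the +x side of the nut, about 68 mm from its axis. Origin: centre of its foot. Must stay put.
- mug: Loose blue mug, 76 mm across, 85 mm high, on the table; origin under its centre. Bystander.
- candlestick: Loose brass candlestick, foot 72 mm across, 100 mm high, on the table; origin under its centre. Bystander.
- bowl: Loose white bowl, 120 mm across, 50 mm high, on the table; origin under its centre. Bystander.
Mind the look-alikes: they are no part of the job. What is shaped like the cashbox but green or pink is not meant.

How it is judged:
By the outcome, as a careful person would: the job done as asked, in the order asked, and still so for the second after the job is handed in, with the robot touching nothing.
It also fails if it takes over 67 s, if anything falls off the work surface, if the arm or the gripper's body presses on something with over 40 N, if the wrist force passes 120 N, or if a joint passes its speed limit or range.

## Working session

There is one attempt and no reset: what is moved stays moved. The work goes in short steps, Python scripts to look and compute and a shell command to move; the robot and the scene stay as the last step left them, time stands still between calls to the robot, and variables do not carry over. Pictures are saved under pics/ and viewed, and the job is handed in when it is done.

```bash
mkdir -p pics; ls; cat > h.py <<'E'
from bench import ctrl
import numpy as np, cv2, json
from scipy.spatial.transform import Rotation as R
def cap(n,name):
    c=ctrl.capture(n); cv2.imwrite(f'pics/{name}.png',cv2.cvtColor(c['pixels'],cv2.COLOR_RGB2BGR))
    np.savez(f'pics/{name}.npz',**{k:np.array(v) for k,v in c.items()}); return c
def ld(name): return dict(np.load(f'pics/{name}.npz'))
def ray(c,uv,z):
    Rm=cv2.Rodrigues(np.array(c['rvec'],float))[0]; t=np.array(c['tvec'],float).ravel()
    o=-Rm.T@t; d=Rm.T@np.linalg.inv(c['K'])@np.array([uv[0],uv[1],1.]); return o+d*(z-o[2])/d[2]
def proj(c,p): return cv2.projectPoints(np.array(p,float).reshape(-1,3),np.array(c['rvec'],float),np.array(c['tvec'],float),np.array(c['K'],float),None)[0].reshape(-1,2)
def crop(name,x,y,w,h,s,out):
    im=cv2.imread(f'pics/{name}.png')[y:y+h,x:x+w]; cv2.imwrite(f'pics/{out}.png',cv2.resize(im,None,fx=s,fy=s,interpolation=cv2.INTER_CUBIC))
E
python3 - <<'E'
from h import *
for n in ['scene','side','wrist']: cap(n,n+'0')
s=ctrl.get_state()
print(s)
E
```

```text
pics
{'time_s': 0.15, 'joints': array([-1.29696326e+00,  3.14063457e-01, -4.78278352e-02,  1.21019172e+00,
       -1.23290247e-05,  1.57083073e+00]), 'joint_vel': array([ 0.00041698, -0.00202319,  0.00177137,  0.00048282, -0.00031613,
       -0.00215522]), 'joint_torque': array([-1.79525864e-05, -5.40043867e+01,  3.40060544e+01,  1.32117217e-02,
        7.10111794e-05,  1.20045235e-05]), 'tcp_pos': array([ 0.1621342 , -0.57723272,  0.23064215]), 'eef_rot': array([-3.11093857e+00, -4.28566082e-01,  2.94961945e-04]), 'ft_force': array([-0.18986453, -0.15287318,  0.66049648]), 'ft_torque': array([ 0.01367044, -0.0119667 , -0.02314476]), 'opening': 0.08547618962202097}
```

View pics/scene0.png

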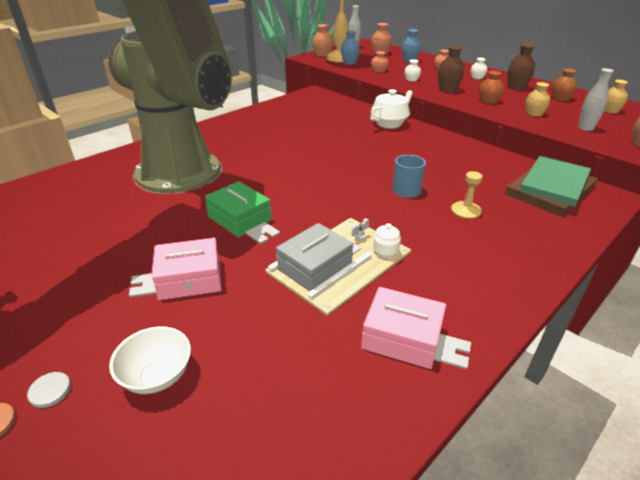

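View pics/side0.png

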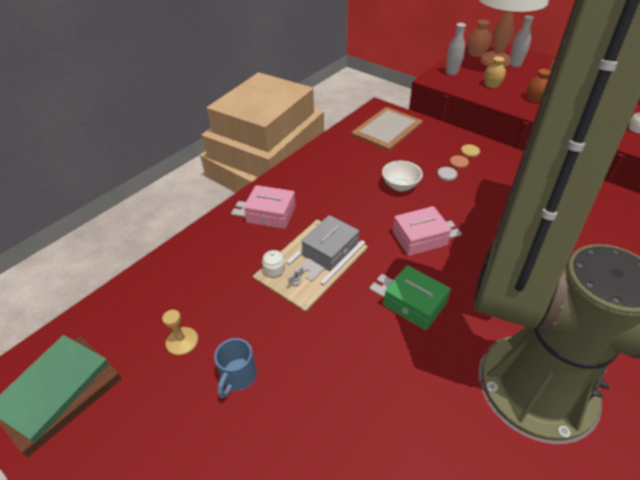

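View pics/wrist0.png

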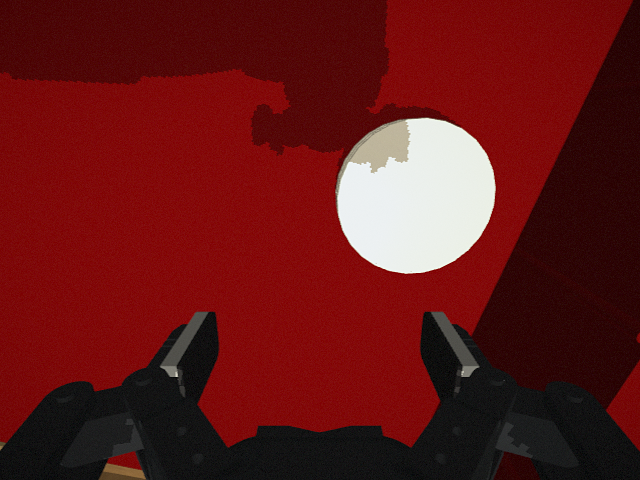

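The scene view shows the grey box on the board around (315,255), with the nut at (360,230), the jar at (387,242), and pink and green look-alikes. The side view has the same box at (330,243) and the nut at (297,276). I'll enlarge these next.

```bash
python3 - <<'E'
from h import *
crop('scene0',255,205,160,110,5,'sc1'); crop('side0',245,205,130,105,6,'si1')
E
```

```text
(no output)
```

View pics/sc1.png

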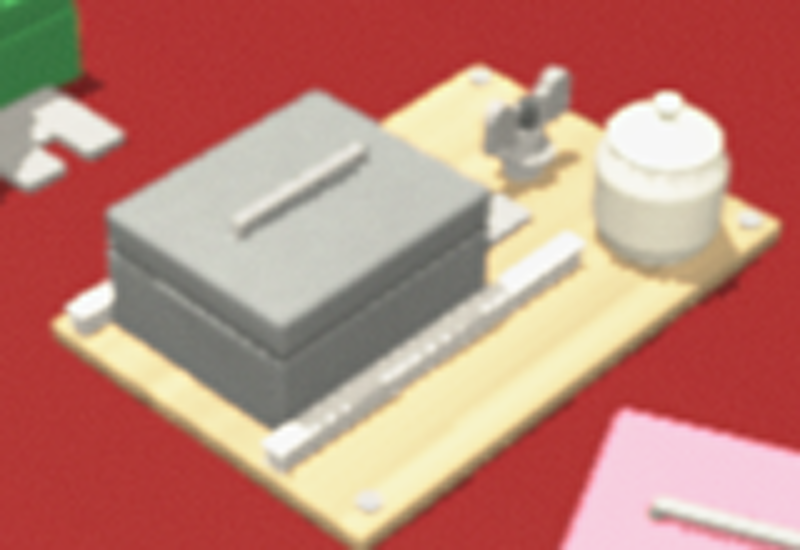

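View pics/si1.png

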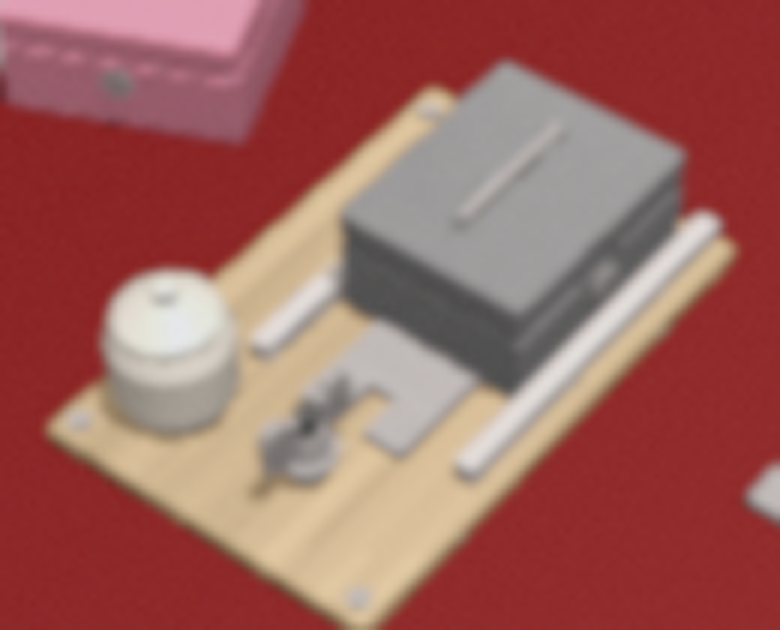

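```bash
python3 - <<'E'
from h import *
a=ld('scene0');b=ld('side0')
S=lambda x,y:(x/5+255,y/5+205); D=lambda x,y:(x/6+245,y/6+205)
print('board')
for p in [(52,322),(360,545),(780,225),(480,66)]: print(ray(a,S(*p),.01).round(4))
for p in [(437,88),(737,245),(362,630),(47,430)]: print(ray(b,D(*p),.01).round(4))
print('box')
for p in [(107,213),(318,90),(490,198),(283,328)]: print(ray(a,S(*p),.07).round(4))
for p in [(508,60),(685,155),(515,315),(343,212)]: print(ray(b,D(*p),.07).round(4))
print('nut: wing tops, z~.054')
for p in [(493,107),(556,72)]: print(ray(a,S(*p),.054).round(4))
for p in [(272,432),(338,382)]: print(ray(b,D(*p),.054).round(4))
print('jar knob z~.082'); print(ray(a,S(668,100),.08), ray(b,D(165,297),.08))
E
```

```text
board
[ 0.5162 -0.1006  0.01  ]
[ 0.6921 -0.0991  0.01  ]
[0.6853 0.1657 0.01  ]
[0.5125 0.1634 0.01  ]
[ 0.6846 -0.1006  0.01  ]
[ 0.5116 -0.1041  0.01  ]
[0.5062 0.1629 0.01  ]
[0.6797 0.1673 0.01  ]
box
[ 0.5376 -0.0852  0.07  ]
[0.5348 0.0334 0.07  ]
[0.6357 0.0297 0.07  ]
[ 0.6355 -0.0834  0.07  ]
[ 0.629  -0.0859  0.07  ]
[ 0.5302 -0.0855  0.07  ]
[0.5298 0.0342 0.07  ]
[0.6247 0.033  0.07  ]
nut: wing tops, z~.054
[0.5799 0.0945 0.054 ]
[0.5813 0.1343 0.054 ]
[0.5765 0.1339 0.054 ]
[0.573  0.0971 0.054 ]
jar knob z~.082
[0.65062702 0.1215156  0.08      ] [0.64339739 0.1224938  0.08      ]
```

```bash
python3 -m creep '[{"slide":[0.29,-0.175,0],"rotation":[0,0,0]},{"slide":[0.58,-0.35,0],"rotation":[0,0,0]},{"slide":[0.877,-0.525,0],"rotation":[0,0,0]}]' -1
python3 -m creep '[{"slide":[0.35,-0.21,0],"rotation":[0,0,0]},{"slide":[0.7,-0.42,0],"rotation":[0,0,0]},{"slide":[0.877,-0.525,0],"rotation":[0,0,0]}]'
python3 -m creep '[{"slide":[0.35,-0.21,0],"rotation":[0,0,0]},{"slide":[0.7,-0.42,0],"rotation":[0,0,0]},{"slide":[0.877,-0.525,0],"rotation":[0,0,0]}]'
python3 -m creep '[{"slide":[0.1,-0.06,0],"rotation":[0,0,-0.05]},{"slide":[0.3,-0.18,0],"rotation":[0,0,-0.1]},{"slide":[0.5,-0.3,0],"rotation":[0,0,-0.16]},{"slide":[0.7,-0.42,0],"rotation":[0,0,-0.22]},{"slide":[0.877,-0.525,0],"rotation":[0,0,-0.28]},{"slide":[0.877,-0.525,0],"rotation":[0,0,-0.34]},{"slide":[0.877,-0.525,0],"rotation":[0,0,-0.4]},{"slide":[0.877,-0.525,0],"rotation":[0,0,-0.42]},{"slide":[0.877,-0.525,0],"rotation":[0,0,-0.42]},{"slide":[0.877,-0.525,0],"rotation":[0,0,-0.42]}]'
python3 - <<'E'
from h import *
cap('wrist','w1'); s=ctrl.get_state(); print(s['joints'],R.from_rotvec(s['eef_rot']).as_matrix().round(4))
E
```

```text
time_s: 0.52
tcp_pos: [0.2682, -0.465, 0.231]
eef_rot: [-3.112, -0.428, 0.0]
ft_force: [-0.3, -0.3, 0.8]
opening: 0.0321
time_s: 0.9
tcp_pos: [0.3744, -0.3525, 0.2312]
eef_rot: [-3.111, -0.433, -0.0]
ft_force: [-1.2, -0.6, -0.5]
opening: 0.0003
time_s: 1.27
tcp_pos: [0.4799, -0.2411, 0.2311]
eef_rot: [-3.111, -0.433, -0.0]
ft_force: [0.5, -0.2, -0.0]
opening: 0.0002
time_s: 2.52
tcp_pos: [0.5835, -0.1321, 0.2311]
eef_rot: [-2.198, -2.245, 0.0]
ft_force: [-0.4, 0.9, 0.3]
opening: -0.0002
[-2.22666401e-01  3.10574168e-01 -5.13461519e-02  1.20910466e+00
  3.25785974e-06  1.32670574e+00] [[-2.140e-02  9.998e-01 -2.000e-04]
 [ 9.998e-01  2.140e-02  1.000e-04]
 [ 1.000e-04 -2.000e-04 -1.000e+00]]
```

View pics/w1.png

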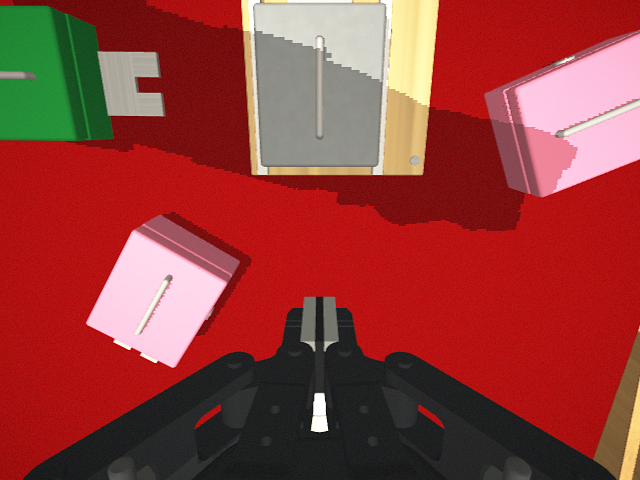

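The wrist view has the grey box's near edge at (261,166)–(379,166) and the handle on column 320. A pink box sits near (165,290), so I'll check the clearance to it before descending.

```bash
python3 - <<'E'
from h import *
c=ld('w1')
for p in [(261,166),(379,166),(386,3),(252,5)]: print(ray(c,p,.07).round(4))
print('board');
for p in [(252,175),(424,175),(438,0)]: print(ray(c,p,.01).round(4))
print('pink');
for p in [(240,262),(168,216),(132,232),(172,367)]: print(ray(c,p,.07).round(4), ray(c,p,0.0).round(4))
print(proj(c,[[.5835,-.1321,.2311]]))
E
```

```text
[ 0.5335 -0.0856  0.07  ]
[ 0.6329 -0.0835  0.07  ]
[0.6292 0.0345 0.07  ]
[0.5304 0.0312 0.07  ]
board
[ 0.5145 -0.1015  0.01  ]
[ 0.6894 -0.0978  0.01  ]
[0.6842 0.0548 0.01  ]
pink
[ 0.5115 -0.173   0.07  ] [ 0.4953 -0.2009  0.    ]
[ 0.4501 -0.1307  0.07  ] [ 0.4198 -0.1489  0.    ]
[ 0.4163 -0.1462  0.07  ] [ 0.3781 -0.1679  0.    ]
[ 0.4361 -0.29    0.07  ] [ 0.4026 -0.3449  0.    ]
[[319.14350637 311.46001802]]
```

```bash
python3 -m creep '[{"slide":[0,0,0.4],"rotation":[0,0,0]},{"slide":[0.02,0,0.8],"rotation":[0,0,0]},{"slide":[0.04,0,1],"rotation":[0,0,0]}]'
python3 -m creep '[{"slide":[0,0,0.2],"rotation":[0,0,0]},{"slide":[0,0,0.33],"rotation":[0,0,0]},{"slide":[0,0,0.33],"rotation":[0,0,0]}]'
python3 -m creep '[{"slide":[0.05,0,0],"rotation":[0,0,0]},{"slide":[0.1,0,0],"rotation":[0,0,0]},{"slide":[0.14,0,0],"rotation":[0,0,0]},{"slide":[0.16,0,0],"rotation":[0,0,0]},{"slide":[0.18,0,0],"rotation":[0,0,0]},{"slide":[0.2,0,0],"rotation":[0,0,0]}]'
python3 - <<'E'
from h import *
cap('scene','s2'); crop('s2',255,205,160,110,5,'s2c')
E
```

```text
time_s: 2.95
tcp_pos: [0.5812, -0.1256, 0.0779]
eef_rot: [-2.195, -2.243, 0.004]
ft_force: [-0.7, -0.4, -0.7]
opening: -0.0001
time_s: 3.32
tcp_pos: [0.582, -0.1258, 0.0302]
eef_rot: [-2.195, -2.244, 0.003]
ft_force: [-0.3, -0.0, 0.4]
opening: -0.0002
time_s: 4.08
tcp_pos: [0.5828, -0.096, 0.0318]
eef_rot: [-2.196, -2.246, 0.0]
ft_force: [-0.2, -0.8, -1.3]
opening: -0.0001
```

View pics/s2c.png

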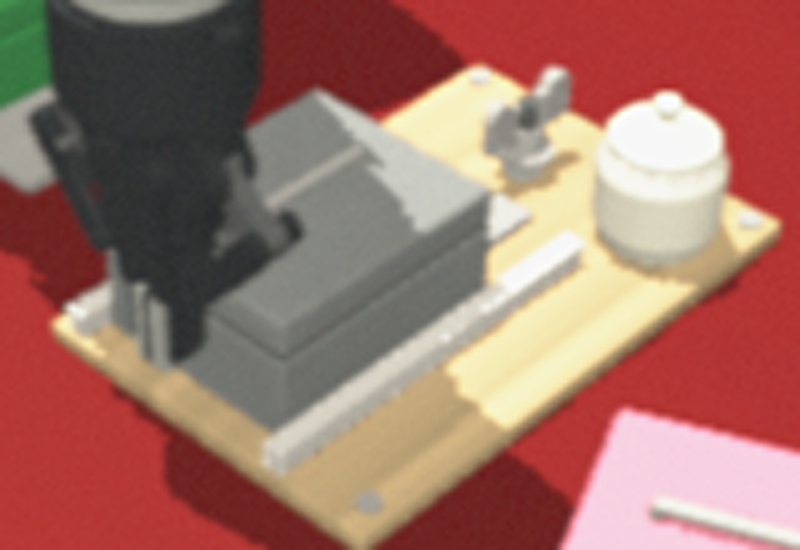

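```bash
python3 -m creep '[{"slide":[0.02,0,0],"rotation":[0,0,0]},{"slide":[0.04,0,0],"rotation":[0,0,0]},{"slide":[0.06,0,0],"rotation":[0,0,0]},{"slide":[0.08,0,0],"rotation":[0,0,0]},{"slide":[0.1,0,0],"rotation":[0,0,0]},{"slide":[0.12,0,0],"rotation":[0,0,0]}]'
python3 -m creep '[{"slide":[0.02,0,0],"rotation":[0,0,0]},{"slide":[0.04,0,0],"rotation":[0,0,0]},{"slide":[0.06,0,0],"rotation":[0,0,0]},{"slide":[0.08,0,0],"rotation":[0,0,0]}]'

```

```text
time_s: 4.88
tcp_pos: [0.5824, -0.0779, 0.0318]
eef_rot: [-2.196, -2.246, 0.0]
ft_force: [-0.0, -3.4, -0.7]
opening: 0.0001
time_s: 5.38
tcp_pos: [0.5821, -0.0659, 0.0318]
eef_rot: [-2.196, -2.246, 0.0]
ft_force: [-0.4, -3.0, -0.7]
opening: 0.0003
```

```bash
python3 -m creep '[{"slide":[0.02,0,0],"rotation":[0,0,0]},{"slide":[0.035,0,0],"rotation":[0,0,0]},{"slide":[0.05,0,0],"rotation":[0,0,0]}]'
python3 - <<'E'
from h import *
cap('side','d3'); crop('d3',245,205,130,105,6,'d3c')
E
```

```text
time_s: 5.75
tcp_pos: [0.582, -0.0585, 0.0318]
eef_rot: [-2.196, -2.246, -0.0]
ft_force: [0.1, -2.5, -0.3]
opening: -0.0
```

View pics/d3c.png

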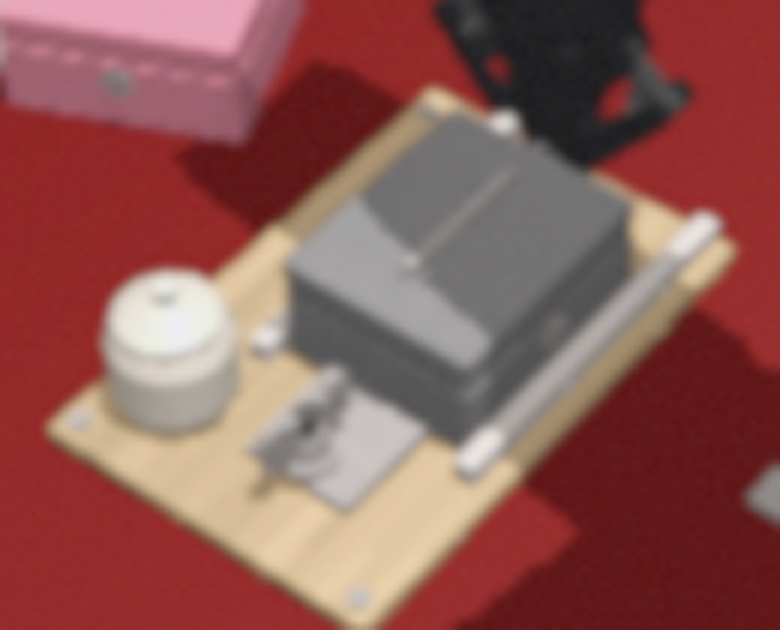

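The tab is now around the stud at about (310,440) in the crop. I'll creep on until the force rises.

```bash
python3 -m creep '[{"slide":[0.007,0,0],"rotation":[0,0,0]},{"slide":[0.014,0,0],"rotation":[0,0,0]},{"slide":[0.02,0,0],"rotation":[0,0,0]}]'
python3 -m creep '[{"slide":[0.007,0,0],"rotation":[0,0,0]},{"slide":[0.013,0,0],"rotation":[0,0,0]}]'
```

```text
time_s: 6.18
tcp_pos: [0.5819, -0.0556, 0.0318]
eef_rot: [-2.196, -2.246, 0.0]
ft_force: [-0.7, -3.0, -1.7]
opening: 0.0001
time_s: 6.42
tcp_pos: [0.5819, -0.0536, 0.0318]
eef_rot: [-2.196, -2.246, -0.0]
ft_force: [0.3, -3.0, -1.7]
opening: 0.0001
```

```bash
python3 -m creep '[{"slide":[0.006,0,0],"rotation":[0,0,0]},{"slide":[0.01,0,0],"rotation":[0,0,0]}]'
python3 -m creep '[{"slide":[0.005,0,0],"rotation":[0,0,0]},{"slide":[0.01,0,0],"rotation":[0,0,0]}]'
```

```text
time_s: 6.68
tcp_pos: [0.5818, -0.0521, 0.0318]
eef_rot: [-2.196, -2.246, 0.0]
ft_force: [0.1, -3.2, -1.5]
opening: 0.0
time_s: 6.92
tcp_pos: [0.5818, -0.0509, 0.0318]
eef_rot: [2.196, 2.246, -0.001]
ft_force: [-0.5, -4.3, -1.7]
opening: 0.0001
```

```bash
python3 -m creep '[{"slide":[0.005,0,0],"rotation":[0,0,0]}]'
python3 -m creep '[{"slide":[0.004,0,0],"rotation":[0,0,0]}]'
```

```text
time_s: 7.05
tcp_pos: [0.5818, -0.0508, 0.0318]
eef_rot: [2.196, 2.245, -0.002]
ft_force: [0.1, -7.5, -1.5]
opening: -0.0001
time_s: 7.18
tcp_pos: [0.5819, -0.0507, 0.0319]
eef_rot: [2.196, 2.244, -0.003]
ft_force: [0.4, -9.1, -1.4]
opening: 0.0002
```

Contact is firm: the box stopped at TCP y≈-0.0508 and the force rose from 3 to 9 N. Next I'll back off, rise, move over the stud and make the half turn.

```bash
python3 -m creep '[{"slide":[-0.03,0,0],"rotation":[0,0,0]},{"slide":[-0.1,0,0],"rotation":[0,0,0]},{"slide":[-0.1,0,-0.4],"rotation":[0,0,0]},{"slide":[-0.1,0,-0.7],"rotation":[0,0,0]},{"slide":[-0.1,0,-0.7],"rotation":[0,0,0]}]'
python3 -m creep '[{"slide":[0.3,0,0],"rotation":[0,0,-0.05]},{"slide":[0.6,0,0],"rotation":[0,0,-0.1]},{"slide":[0.9,0,0],"rotation":[0,0,-0.15]},{"slide":[1,0,0],"rotation":[0,0,-0.2]},{"slide":[1,0,0],"rotation":[0,0,-0.26]},{"slide":[1,0,0],"rotation":[0,0,-0.32]},{"slide":[1,0,0],"rotation":[0,0,-0.38]},{"slide":[1,0,0],"rotation":[0,0,-0.44]},{"slide":[1,0,0],"rotation":[0,0,-0.5]}]'
python3 -m creep '[{"slide":[0,0,0],"rotation":[0,0,-0.06]},{"slide":[0,0,0],"rotation":[0,0,-0.12]},{"slide":[0,0,0],"rotation":[0,0,-0.18]},{"slide":[0,0,0],"rotation":[0,0,-0.24]},{"slide":[0,0,0],"rotation":[0,0,-0.3]},{"slide":[0,0,0],"rotation":[0,0,-0.36]},{"slide":[0,0,0],"rotation":[0,0,-0.42]},{"slide":[0,0,0],"rotation":[0,0,-0.48]},{"slide":[0,0,0],"rotation":[0,0,-0.5]},{"slide":[0,0,0],"rotation":[0,0,-0.5]},{"slide":[0,0,0],"rotation":[0,0,-0.5]}]' -0.5
python3 - <<'E'
from h import *
cap('wrist','w4'); cap('scene','s4'); cap('side','d4'); s=ctrl.get_state(); print(s['joints'],R.from_rotvec(s['eef_rot']).as_matrix().round(4),s['ft_torque'],s['ft_force'])
crop('d4',245,205,130,105,6,'d4c');crop('s4',255,205,160,110,5,'s4c')
E
```

```text
time_s: 7.8
tcp_pos: [0.5854, -0.0648, 0.1412]
eef_rot: [2.192, 2.242, 0.009]
ft_force: [0.6, -0.1, -0.5]
opening: -0.0
time_s: 8.93
tcp_pos: [0.578, 0.0855, 0.1355]
eef_rot: [0.037, -3.139, -0.001]
ft_force: [-0.2, -0.2, 0.5]
opening: -0.0001
time_s: 10.3
tcp_pos: [0.5784, 0.0855, 0.1362]
eef_rot: [2.239, -2.203, -0.001]
ft_force: [0.5, -0.6, 0.3]
opening: 0.0212
[ 1.46818644e-01  3.39076047e-01 -2.33299411e-01  9.98723056e-01
  8.76965576e-05 -1.44087514e+00] [[ 1.690e-02 -9.999e-01 -3.000e-04]
 [-9.999e-01 -1.690e-02  0.000e+00]
 [-0.000e+00  3.000e-04 -1.000e+00]] [-0.07722915  0.0179114   0.0217583 ] [-0.34340245 -0.67723382 -0.67256025]
```

View pics/w4.png

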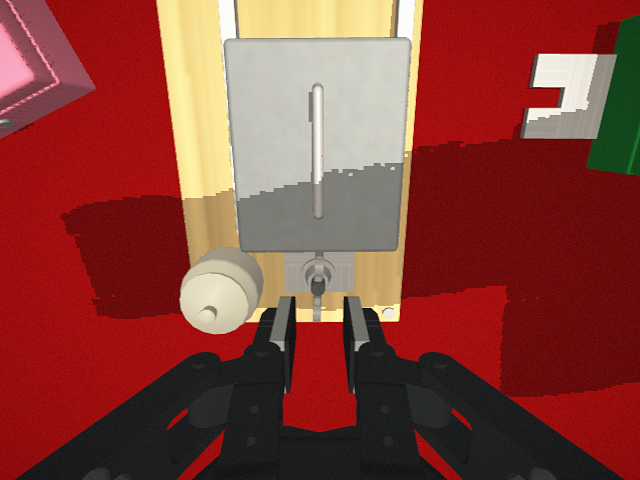

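View pics/d4c.png

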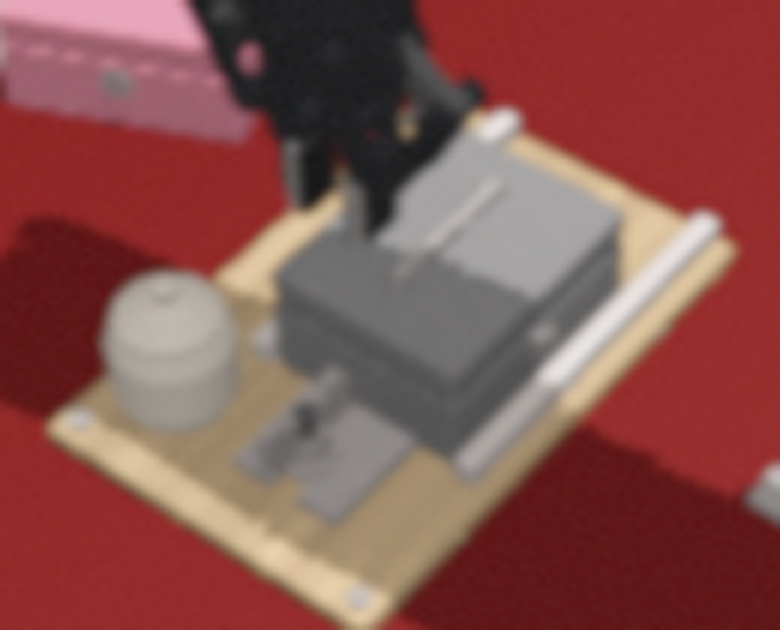

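View pics/s4c.png

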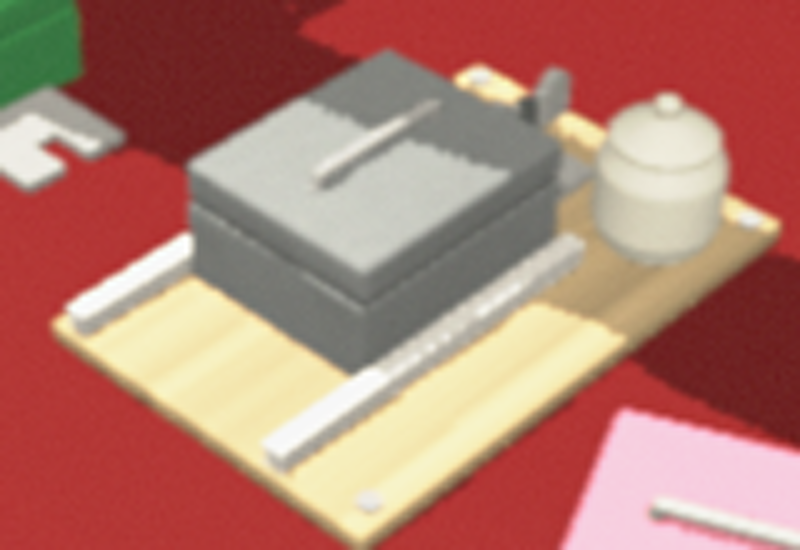

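```bash
python3 - <<'E'
from h import *
crop('w4',240,235,150,100,5,'w4c')
E
```

```text
(no output)
```

View pics/w4c.png

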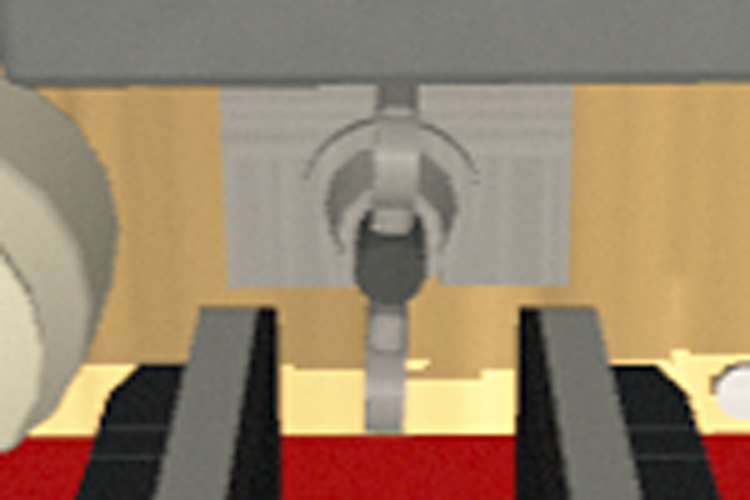

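```bash
python3 - <<'E'
from h import *
c=ld('w4')
im=cv2.imread('pics/w4.png')[235:335,240:390]; im=cv2.resize(im,None,fx=5,fy=5,interpolation=cv2.INTER_CUBIC)
X,Y=.579,.1155; a=np.array([-.02,1,0.]); z0=.0205
o=np.array([X,Y,0]); b=np.array([1,.02,0])
def P(pts): return ((proj(c,pts)-[240,235])*5).astype(int)
for s in(1,-1):
  for z in (.008,.034):
    q=[o+s*a*r+b*t+[0,0,z0+z] for r,t in((5,3),(26,3),(26,-3),(5,-3))] if 0 else [o+s*a*r/1000+b*t/1000+[0,0,z0+z] for r,t in((6,3),(26,3),(26,-3),(6,-3))]
    cv2.polylines(im,[P(q)],True,(0,255,0) if z>.02 else (255,0,0),1)
th=np.linspace(0,6.28,40)
for r,z,col in((.014,z0,(0,0,255)),(.014,z0+.008,(0,0,255)),(.005,.04,(255,0,255)),(.005,.05,(0,255,255)),(.005,.06,(255,255,0))):
    cv2.polylines(im,[P([o+[r*np.cos(t),r*np.sin(t),z] for t in th])],True,col,1)
tab=[o+b*x+a*y+[0,0,.015] for x,y in((-.028,.018),(.028,.018),(.028,-.036),(-.028,-.036))]
cv2.polylines(im,[P(tab)],True,(0,128,255),1)
cv2.imwrite('pics/w4o.png',im)
E
```

```text
(no output)
```

View pics/w4o.png

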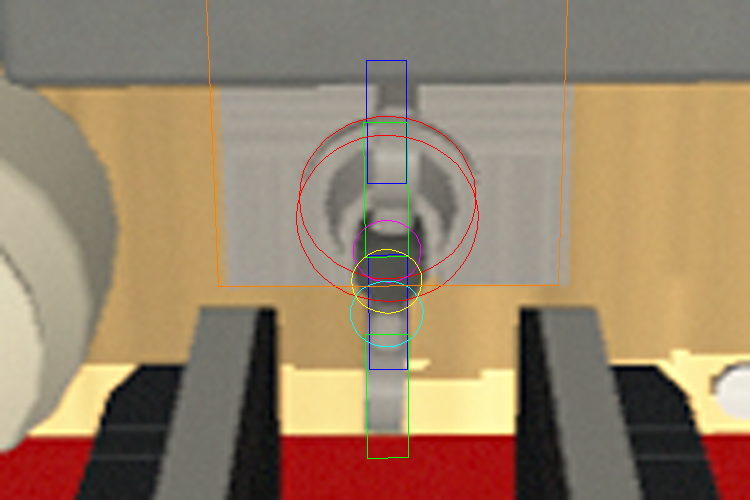

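```bash
python3 - <<'E'
from h import *
def rayY(c,uv,y):
    a=ray(c,uv,0);b=ray(c,uv,.1); t=(y-a[1])/(b-a)[1]; return a+(b-a)*t
a=ld('s2');b=ld('d3')
S=lambda x,y:(x/5+255,y/5+205); D=lambda x,y:(x/6+245,y/6+205)
for p in [(285,245),(300,225),(180,365),(205,320)]: print(rayY(a,S(*p),-.085).round(4))
for p in [(690,95),(585,165)]: print(rayY(b,D(*p),-.06).round(4))
E
```

```text
[ 0.6385 -0.085   0.1116]
[ 0.6462 -0.085   0.125 ]
[ 0.5777 -0.085   0.0161]
[ 0.5937 -0.085   0.0492]
[ 0.5125 -0.06    0.1347]
[ 0.5653 -0.06    0.0622]
```

```bash
python3 -m creep '[{"slide":[-0.1,0,0.1],"rotation":[0,0,0]},{"slide":[-0.2,-0.003,0.2],"rotation":[0,0,0]},{"slide":[-0.2,-0.003,0.27],"rotation":[0,0,0]},{"slide":[-0.2,-0.003,0.27],"rotation":[0,0,0]}]' -0.6
python3 - <<'E'
from h import *
cap('wrist','w5'); cap('side','d5'); s=ctrl.get_state(); print(s['tcp_pos'])
crop('d5',245,205,130,105,6,'d5c');
E
```

```text
time_s: 10.95
tcp_pos: [0.5775, 0.1158, 0.0947]
eef_rot: [2.24, -2.199, -0.002]
ft_force: [0.1, -0.4, 1.2]
opening: 0.0173
[0.57860704 0.11552483 0.09614516]
```

View pics/w5.png

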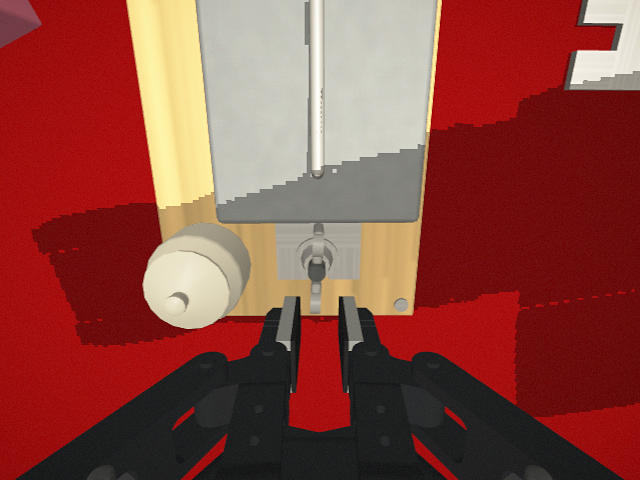

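View pics/d5c.png

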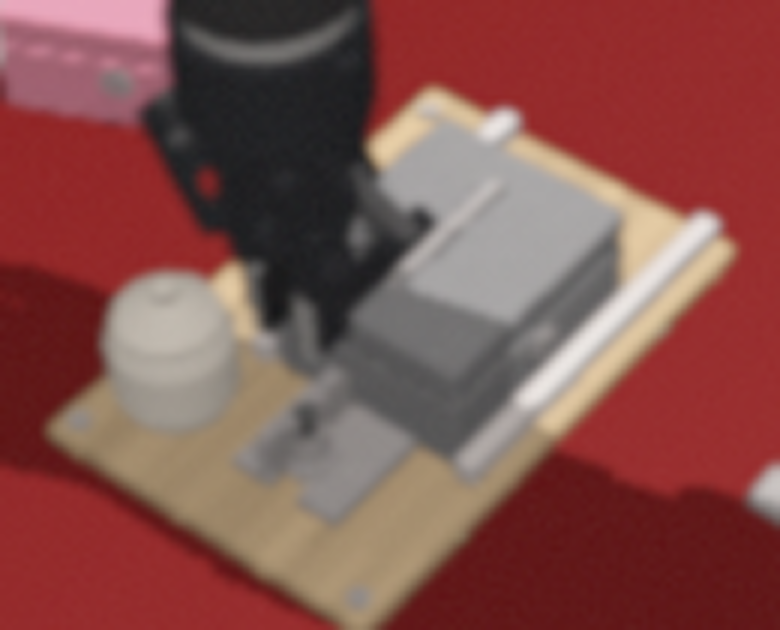

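```bash
python3 - <<'E'
from h import *
c=ld('w5')
im=cv2.imread('pics/w5.png')[215:325,250:400]; im=cv2.resize(im,None,fx=5,fy=5,interpolation=cv2.INTER_CUBIC)
X,Y=.5786,.1156; a=np.array([-.02,1,0.]); b=np.array([1,.02,0]); z0=.0205
o=np.array([X,Y,0])
P=lambda pts: ((proj(c,pts)-[250,215])*5).astype(int)
th=np.linspace(0,6.28,40)
for r,z,col in((.014,z0+.008,(0,0,255)),(.005,.048,(0,255,255))):
    cv2.polylines(im,[P([o+[r*np.cos(t),r*np.sin(t),z] for t in th])],True,col,1)
tab=[o+b*x+a*y+[0,0,.015] for x,y in((-.028,.018),(.028,.018),(.028,-.036),(-.028,-.036))]
cv2.polylines(im,[P(tab)],True,(0,128,255),1)
for s in(1,-1):
    q=[o+s*a*r/1000+b*t/1000+[0,0,.0545] for r,t in((6,3),(26,3),(26,-3),(6,-3))]
    cv2.polylines(im,[P(q)],True,(0,255,0),1)
cv2.imwrite('pics/w5o.png',im)
E
```

```text
(no output)
```

View pics/w5o.png

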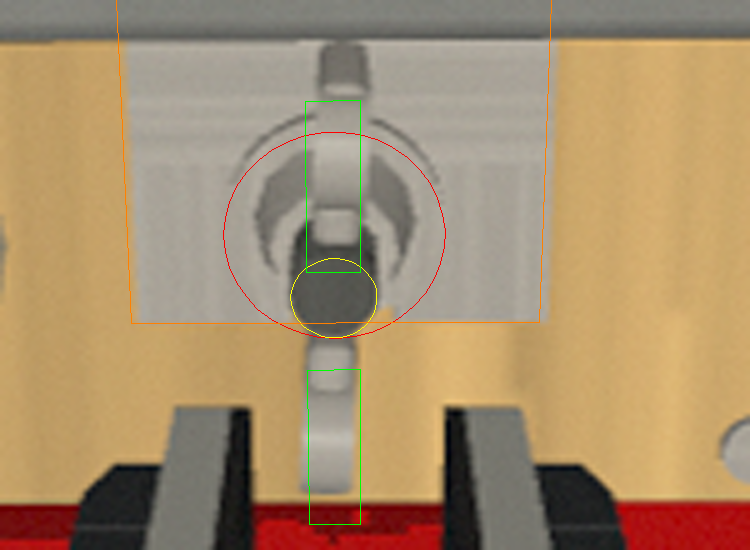

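```bash
python3 -m creep '[{"slide":[0,0,0.12],"rotation":[0,0,0]},{"slide":[0,0,0.22],"rotation":[0,0,0]},{"slide":[0,0,0.32],"rotation":[0,0,0]},{"slide":[0,0,0.41],"rotation":[0,0,0]},{"slide":[0,0,0.41],"rotation":[0,0,0]},{"slide":[0,0,0.41],"rotation":[0,0,0]}]'
python3 - <<'E'
from h import *
cap('wrist','w6'); cap('side','d6'); 
for i in range(4):
    s=ctrl.get_state(); print(s['time_s'],s['ft_force'].round(2),s['ft_torque'].round(3))
    if i<3: ctrl.capture('wrist')
print(s['tcp_pos'],s['joints'])
crop('d6',245,205,130,105,6,'d6c');
E
```

```text
time_s: 11.8
tcp_pos: [0.5786, 0.1157, 0.0349]
eef_rot: [2.241, -2.202, -0.0]
ft_force: [0.2, -0.7, 0.3]
opening: 0.0174
11.9 [ 0.33 -0.47  0.2 ] [-0.057 -0.001  0.031]
11.95 [-0.94  0.6  -0.1 ] [-0.037 -0.017 -0.023]
12.0 [-0.18  0.2   0.05] [-0.039  0.061  0.026]
12.05 [-0.62  0.13  0.03] [ 0.017  0.016 -0.013]
[0.57881446 0.11571679 0.03516947] [ 1.97290212e-01  4.42299368e-01 -3.37266494e-01  7.90806665e-01
  5.13179833e-05 -1.39102307e+00]
```

View pics/w6.png

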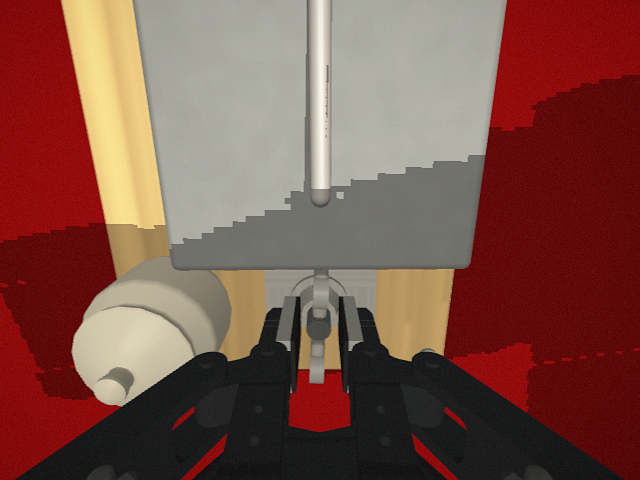

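View pics/d6c.png

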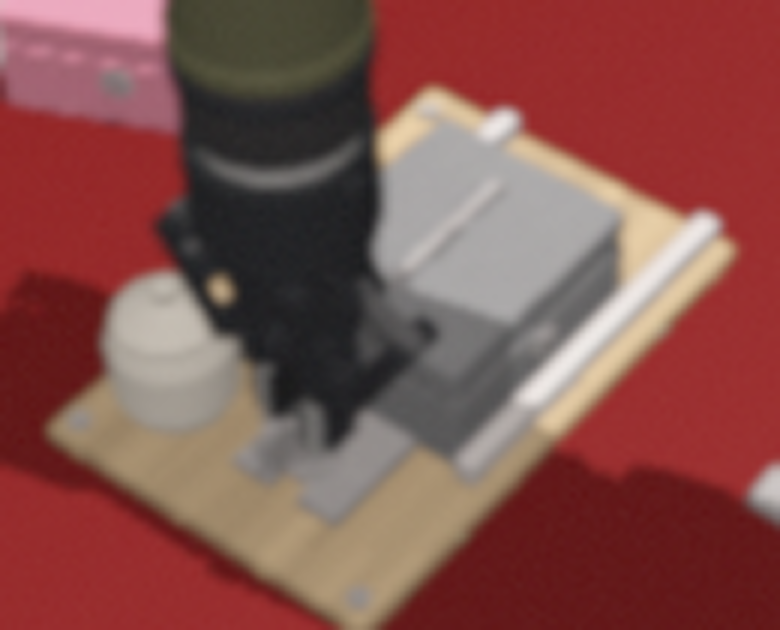

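```bash
python3 -m creep '[{"slide":[0,0,0],"rotation":[0,0,0.05]},{"slide":[0,0,0],"rotation":[0,0,0.1]},{"slide":[0,0,0],"rotation":[0,0,0.15]},{"slide":[0,0,0],"rotation":[0,0,0.2]},{"slide":[0,0,0],"rotation":[0,0,0.25]},{"slide":[0,0,0],"rotation":[0,0,0.3]},{"slide":[0,0,0],"rotation":[0,0,0.33]}]'
cat > q.py <<'E'
from h import *
import sys
n=int(sys.argv[1]); T=[];F=[]
for i in range(n):
    if i==0 and len(sys.argv)>2: cap('wrist',sys.argv[2])
    else: ctrl.capture('wrist')
    s=ctrl.get_state(); T.append(s['ft_torque']);F.append(s['ft_force'])
Rm=R.from_rotvec(s['eef_rot']).as_matrix()
print(s['time_s'],'F',np.mean(F,0).round(2),'T',np.mean(T,0).round(3),'se',(np.std(T,0)/n**.5).round(3),'psi',np.degrees(np.arctan2(Rm[1,0],Rm[0,0])).round(2),s['tcp_pos'].round(4),s['opening'].round(4),s['joints'][5].round(3))
E
python3 q.py 5 w7
```

```text
time_s: 12.92
tcp_pos: [0.5787, 0.1157, 0.0348]
eef_rot: [-0.85, 3.024, -0.0]
ft_force: [2.0, -0.5, -3.0]
opening: 0.0174Traceback (most recent call last):
  File "q.py", line 9, in <module>
    print(s['time_s'],'F',np.mean(F,0).round(2),'T',np.mean(T,0).round(3),'se',(np.std(T,0)/n**.5).round(3),'psi',np.degrees(np.arctan2(Rm[1,0],Rm[0,0])).round(2),s['tcp_pos'].round(4),s['opening'].round(4),s['joints'][5].round(3))
                                                                                                                                                                                         ^^^^^^^^^^^^^^^^^^
AttributeError: 'float' object has no attribute 'round'
```

View pics/w7.png

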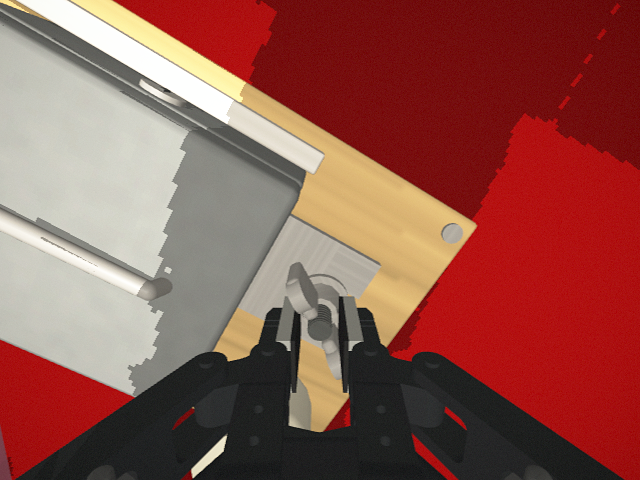

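The wrist view shows the pads meeting both wings, at (300,290) and (335,355). The nut is turning, so I'll continue.

```bash
sed -i "s/s\['opening'\].round(4)/round(float(s['opening']),4)/" q.py; python3 -m creep '[{"slide":[0,0,0],"rotation":[0,0,0.05]},{"slide":[0,0,0],"rotation":[0,0,0.1]},{"slide":[0,0,0],"rotation":[0,0,0.15]},{"slide":[0,0,0],"rotation":[0,0,0.2]},{"slide":[0,0,0],"rotation":[0,0,0.25]},{"slide":[0,0,0],"rotation":[0,0,0.3]}]'
python3 q.py 6 w8
```

```text
time_s: 13.92
tcp_pos: [0.5783, 0.1158, 0.0345]
eef_rot: [-0.616, -3.08, -0.0]
ft_force: [1.0, 1.3, -3.3]
opening: 0.0172
14.225 F [-0.41  0.24 -0.46] T [0.167 0.08  0.03 ] se [0.015 0.019 0.013] psi 157.75 [0.5786 0.1158 0.0349] 0.0172 0.586
```

View pics/w8.png

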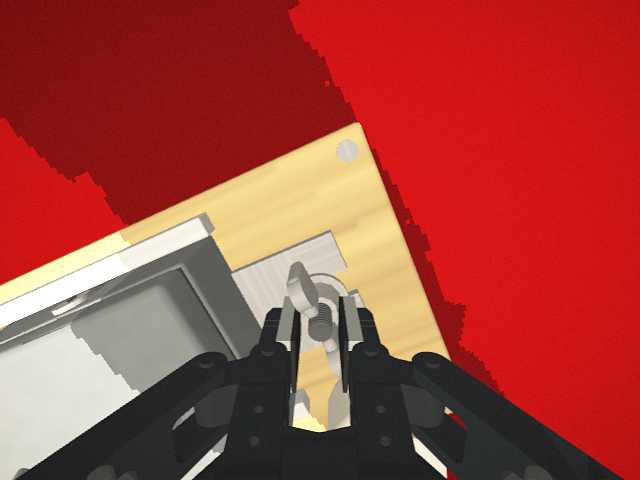

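```bash
python3 -m creep '[{"slide":[0,0,0],"rotation":[0,0,0.05]},{"slide":[0,0,0],"rotation":[0,0,0.1]},{"slide":[0,0,0],"rotation":[0,0,0.15]},{"slide":[0,0,0],"rotation":[0,0,0.2]},{"slide":[0,0,0],"rotation":[0,0,0.22]}]'
python3 q.py 6
```

```text
time_s: 14.85
tcp_pos: [0.5787, 0.116, 0.0347]
eef_rot: [-1.619, -2.692, -0.001]
ft_force: [0.2, 1.1, -2.4]
opening: 0.0167
15.15 F [ 0.18  1.28 -1.32] T [ 0.348 -0.056  0.014] se [0.011 0.006 0.011] psi 118.09 [0.5789 0.1158 0.035 ] 0.0177 1.278
```

```bash
python3 -m creep '[{"slide":[0,0,0],"rotation":[0,0,0.022]},{"slide":[0,0,0],"rotation":[0,0,0.044]},{"slide":[0,0,0],"rotation":[0,0,0.066]}]'
python3 q.py 5
python3 -m creep '[{"slide":[0,0,0],"rotation":[0,0,0.02]},{"slide":[0,0,0],"rotation":[0,0,0.04]}]'
python3 q.py 5
```

```text
time_s: 15.52
tcp_pos: [0.5789, 0.1158, 0.0348]
eef_rot: [1.889, 2.51, 0.001]
ft_force: [1.5, 2.0, -3.7]
opening: 0.0169
15.775 F [ 0.78  1.36 -1.04] T [ 0.351 -0.174  0.041] se [0.019 0.011 0.01 ] psi 106.21 [0.579  0.1157 0.035 ] 0.0172 1.485
time_s: 16.02
tcp_pos: [0.5789, 0.1157, 0.0349]
eef_rot: [2.043, 2.386, 0.001]
ft_force: [1.9, 1.8, -2.1]
opening: 0.0171
16.275 F [ 1.56  1.61 -1.05] T [ 0.337 -0.26   0.04 ] se [0.017 0.01  0.005] psi 99.0 [0.5789 0.1156 0.0349] 0.0169 1.611
```

```bash
python3 -m creep '[{"slide":[0,0,0],"rotation":[0,0,0.02]},{"slide":[0,0,0],"rotation":[0,0,0.04]}]'
python3 q.py 5 w9
python3 -m creep '[{"slide":[0,0,0],"rotation":[0,0,0.02]},{"slide":[0,0,0],"rotation":[0,0,0.04]}]'
python3 q.py 5
```

```text
time_s: 16.52
tcp_pos: [0.5789, 0.1156, 0.0348]
eef_rot: [2.189, 2.253, 0.0]
ft_force: [1.0, 1.3, -2.3]
opening: 0.0173
16.775 F [ 2.14  1.48 -1.84] T [ 0.31  -0.337  0.032] se [0.015 0.014 0.01 ] psi 91.8 [0.5789 0.1156 0.0349] 0.017 1.737
time_s: 17.02
tcp_pos: [0.5789, 0.1156, 0.0348]
eef_rot: [2.326, 2.112, 0.0]
ft_force: [1.8, 1.2, -2.0]
opening: 0.0173
17.275 F [ 1.97  0.84 -1.76] T [ 0.272 -0.403  0.038] se [0.02  0.017 0.01 ] psi 84.6 [0.5788 0.1156 0.0349] 0.0169 1.862
```

View pics/w9.png

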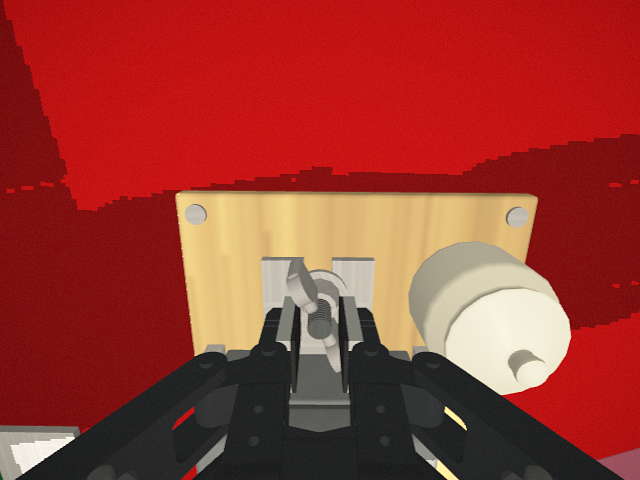

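```bash
python3 -m creep '[{"slide":[0,0,0],"rotation":[0,0,0.02]},{"slide":[0,0,0],"rotation":[0,0,0.04]}]'
python3 q.py 5
python3 -m creep '[{"slide":[0,0,0],"rotation":[0,0,0.02]},{"slide":[0,0,0],"rotation":[0,0,0.03]}]'
python3 q.py 5
```

```text
time_s: 17.52
tcp_pos: [0.5788, 0.1156, 0.0348]
eef_rot: [2.454, 1.961, 0.0]
ft_force: [1.8, 0.2, -3.0]
opening: 0.0172
17.775 F [ 2.13  0.56 -1.51] T [ 0.192 -0.427  0.03 ] se [0.02  0.005 0.011] psi 77.4 [0.5788 0.1156 0.0349] 0.017 1.988
time_s: 18.02
tcp_pos: [0.5788, 0.1156, 0.0348]
eef_rot: [2.543, 1.844, 0.0]
ft_force: [2.2, 1.3, -3.0]
opening: 0.0172
18.275 F [ 2.17  0.65 -2.31] T [ 0.135 -0.536  0.025] se [0.013 0.013 0.009] psi 71.97 [0.5788 0.1156 0.0348] 0.0172 2.083
```

```bash
python3 -m creep '[{"slide":[0,0,0],"rotation":[0,0,0.015]},{"slide":[0,0,0],"rotation":[0,0,0.025]}]'
python3 q.py 4
python3 -m creep '[{"slide":[0,0,0],"rotation":[0,0,0.015]},{"slide":[0,0,0],"rotation":[0,0,0.025]}]'
python3 q.py 4
```

```text
time_s: 18.52
tcp_pos: [0.5788, 0.1156, 0.0348]
eef_rot: [2.614, 1.742, 0.0]
ft_force: [2.7, 0.8, -2.4]
opening: 0.0171
18.725 F [ 3.22  0.16 -2.87] T [ 0.086 -0.644  0.051] se [0.013 0.014 0.019] psi 67.46 [0.5788 0.1156 0.0348] 0.0172 2.161
time_s: 18.98
tcp_pos: [0.5787, 0.1156, 0.0348]
eef_rot: [2.68, 1.639, 0.0]
ft_force: [3.1, -0.3, -3.4]
opening: 0.0172
19.175 F [ 3.32  0.68 -3.54] T [ 0.113 -0.723  0.145] se [0.016 0.016 0.012] psi 62.96 [0.5788 0.1156 0.0348] 0.0172 2.24
```

Torque has just climbed from about 0.04 to 0.145, so I'll take a longer average before doing anything more.

```bash
python3 q.py 16 w10; python3 q.py 16
```

```text
19.975 F [ 3.59  0.28 -3.59] T [ 0.13  -0.796  0.11 ] se [0.006 0.009 0.009] psi 62.92 [0.5787 0.1157 0.0348] 0.0169 2.241
20.775 F [ 4.09  0.49 -3.81] T [ 0.137 -0.862  0.118] se [0.005 0.007 0.008] psi 62.92 [0.5787 0.1156 0.0348] 0.0169 2.241
```

View pics/w10.png

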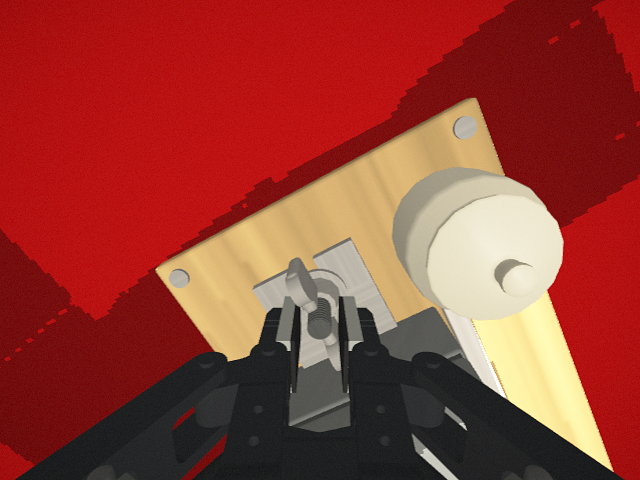

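```bash
python3 -m creep '[{"slide":[0,0,0],"rotation":[0,0,0.004]},{"slide":[0,0,0],"rotation":[0,0,0.004]}]'
python3 q.py 16
```

```text
time_s: 21.02
tcp_pos: [0.5787, 0.1156, 0.0348]
eef_rot: [2.69, 1.622, 0.0]
ft_force: [4.7, 0.7, -4.1]
opening: 0.017
21.825 F [ 4.16  0.48 -4.09] T [ 0.132 -0.915  0.134] se [0.006 0.008 0.006] psi 62.2 [0.5787 0.1157 0.0348] 0.0171 2.253
```

```bash
python3 -m creep '[{"slide":[0,0,0],"rotation":[0,0,0.004]},{"slide":[0,0,0],"rotation":[0,0,0.004]}]'
python3 q.py 20
```

```text
time_s: 22.08
tcp_pos: [0.5787, 0.1157, 0.0348]
eef_rot: [-2.7, -1.606, -0.0]
ft_force: [4.4, 0.5, -5.1]
opening: 0.0169
23.075 F [ 4.39  0.65 -4.06] T [ 0.146 -0.95   0.136] se [0.006 0.006 0.005] psi 61.48 [0.5787 0.1157 0.0348] 0.0169 2.266
```

```bash
python3 -m creep '[{"slide":[0,0,0],"rotation":[0,0,0.004]},{"slide":[0,0,0],"rotation":[0,0,0.004]}]'
python3 q.py 20
```

```text
time_s: 23.32
tcp_pos: [0.5787, 0.1156, 0.0348]
eef_rot: [-2.71, -1.589, -0.0]
ft_force: [4.7, 1.3, -4.1]
opening: 0.0172
24.325 F [ 4.54  0.43 -4.11] T [ 0.141 -0.961  0.125] se [0.006 0.005 0.006] psi 60.76 [0.5787 0.1157 0.0348] 0.0172 2.278
```

The torque has levelled off at about 0.13. I'll compare pictures to see whether the nut is still turning with the fingers.

```bash
python3 - <<'E'
from h import *
cap('wrist','w11'); crop('w11',250,240,140,150,4,'a'); crop('w10',250,240,140,150,4,'b'); crop('w9',250,240,140,150,4,'c0')
im=np.hstack([cv2.imread(f'pics/{k}.png')[:, :] for k in ('b','a')]); im=im[:, :]; cv2.imwrite('pics/cmp.png',cv2.resize(im,(800,int(im.shape[0]*800/im.shape[1]))))
E
```

```text
(no output)
```

View pics/cmp.png

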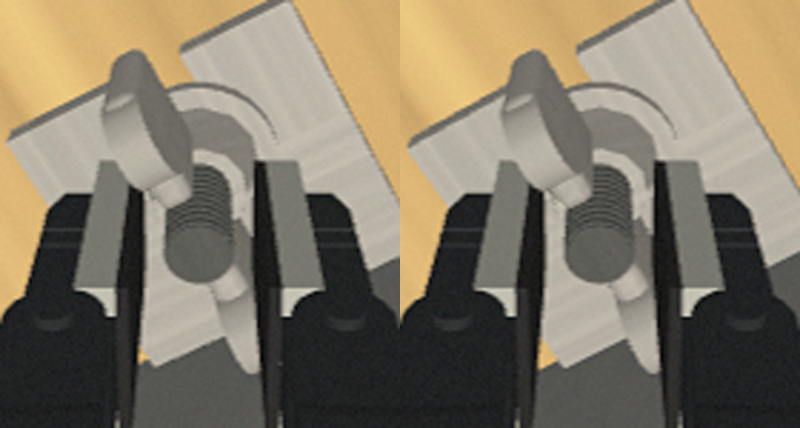

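```bash
cat > t.py <<'E'
from h import *
import sys
s=ctrl.get_state(); L=[s['ft_torque'][2]]
for i in range(int(sys.argv[1])):
    ctrl.capture('wrist'); L.append(ctrl.get_state()['ft_torque'][2])
s=ctrl.get_state()
print(s['time_s'],np.round(L,3),'mean',np.mean(L).round(4),'psi',np.degrees(np.arctan2(*R.from_rotvec(s['eef_rot']).as_matrix()[[1,0],0])).round(2), s['joints'][5].round(4), s['joint_torque'][5].round(4))
E
python3 t.py 1
for i in 1 2; do :; done
python3 -m creep '[{"slide":[0,0,0],"rotation":[0,0,0.002]}]' >/dev/null; python3 t.py 9
```

```text
24.425 [0.146 0.164] mean 0.1552 psi 60.76 2.2783 0.1374
25.0 [0.151 0.139 0.147 0.127 0.164 0.126 0.128 0.154 0.178 0.183] mean 0.1497 psi 60.4 2.2846 0.1475
```

Joint 6's torque is a much quieter signal. It reads 0.1475 N m, and the wrist torque average agrees at 0.150. One settle check next.

```bash
python3 t.py 10; python3 -c "
from h import *
print(ctrl.get_state()['joint_torque'][5]); ctrl.capture('wrist'); print(ctrl.get_state()['joint_torque'][5])"
```

```text
25.5 [0.183 0.148 0.141 0.172 0.122 0.125 0.152 0.17  0.135 0.166 0.173] mean 0.1535 psi 60.41 2.2846 0.1476
0.1475724996998906
0.14761996921151876
```

```bash
python3 -m creep '[{"slide":[0,0,0],"rotation":[0,0,0.0015]},{"slide":[0,0,0],"rotation":[0,0,0.0015]}]'; python3 t.py 6
```

```text
time_s: 25.8
tcp_pos: [0.5787, 0.1156, 0.0348]
eef_rot: [-2.719, -1.574, 0.0]
ft_force: [4.5, 0.3, -4.3]
opening: 0.017
26.1 [0.144 0.15  0.129 0.147 0.112 0.129 0.158] mean 0.1385 psi 60.13 2.2893 0.1499
```

Snug at 0.150 N m. I'll back off about 33° so the pads stand clear of the wings, then lift.

```bash
python3 -m creep '[{"slide":[0,0,0],"rotation":[0,0,-0.03]},{"slide":[0,0,0],"rotation":[0,0,-0.08]},{"slide":[0,0,0],"rotation":[0,0,-0.13]},{"slide":[0,0,0],"rotation":[0,0,-0.185]},{"slide":[0,0,0],"rotation":[0,0,-0.185]}]'
python3 q.py 2 w12
python3 -m creep '[{"slide":[0,0,-0.07],"rotation":[0,0,0]},{"slide":[0,0,-0.15],"rotation":[0,0,0]},{"slide":[0,0,-0.4],"rotation":[0,0,0]},{"slide":[0,0,-0.8],"rotation":[0,0,0]},{"slide":[0,0,-1],"rotation":[0,0,0]},{"slide":[0,0,-1],"rotation":[0,0,0]}]'
python3 q.py 2 w13
python3 - <<'E'
from h import *
cap('side','d13');cap('scene','s13')
crop('d13',245,205,130,105,6,'d13c')
E
```

```text
time_s: 26.72
tcp_pos: [0.5774, 0.1154, 0.0347]
eef_rot: [-2.155, -2.284, 0.003]
ft_force: [-0.4, 0.9, -0.6]
opening: 0.0169
26.825 F [ 0.43  0.1  -0.49] T [-0.011  0.004  0.019] se [0.    0.013 0.01 ] psi 93.25 [0.5779 0.1155 0.0347] 0.0171 1.711
time_s: 27.58
tcp_pos: [0.581, 0.1161, 0.1891]
eef_rot: [2.152, 2.283, 0.009]
ft_force: [0.6, 0.8, 0.1]
opening: 0.0174
27.675 F [-0.33 -0.67 -0.3 ] T [-0.006 -0.017 -0.021] se [0.    0.038 0.017] psi 93.41 [0.5787 0.1157 0.1853] 0.0172 1.709
```

View pics/w12.png

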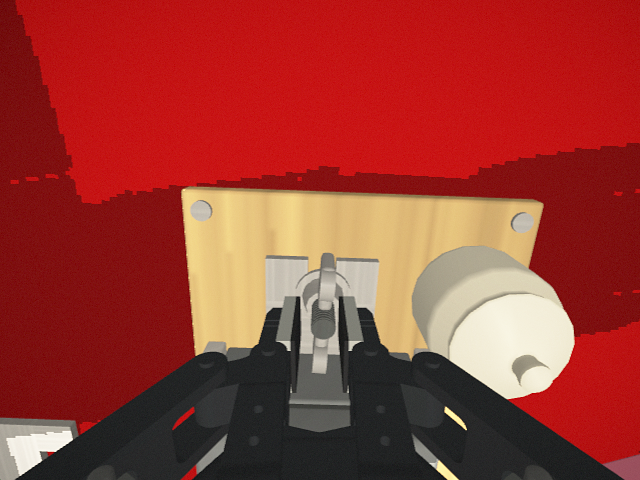

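View pics/w13.png

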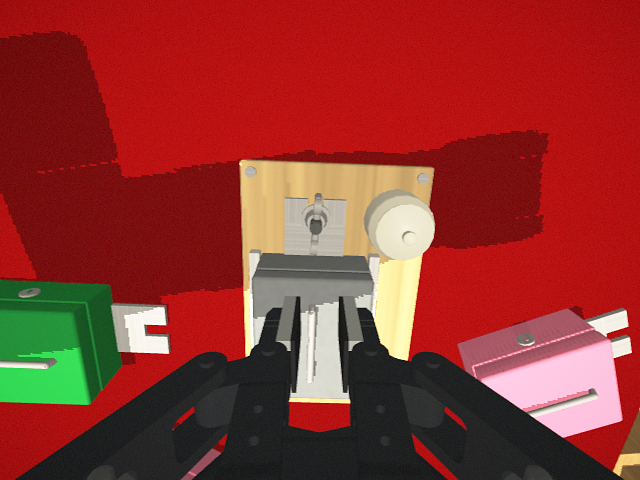

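View pics/d13c.png

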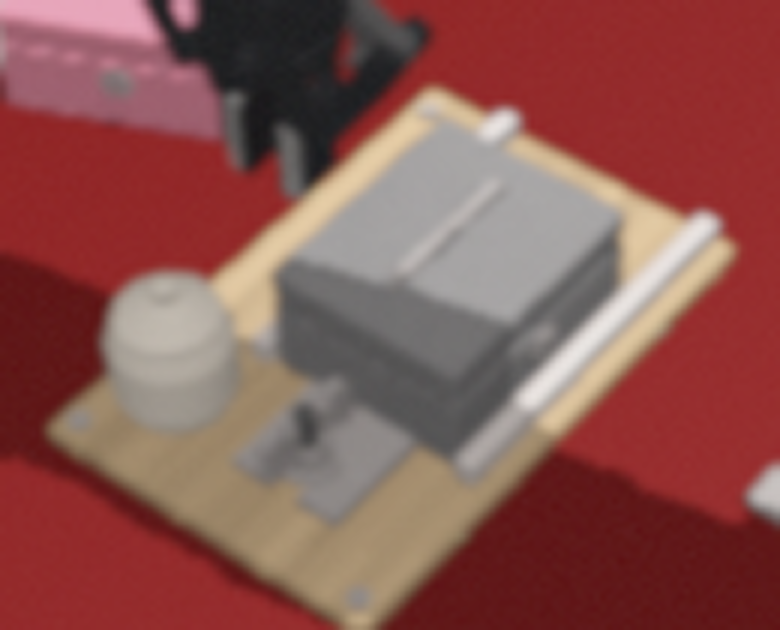

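View pics/s13.png

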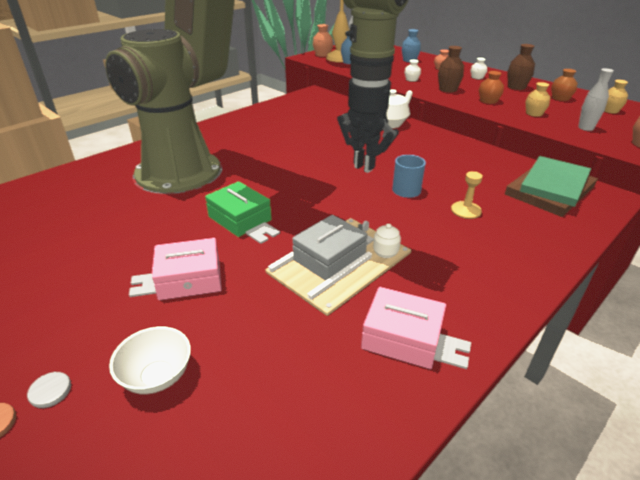

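The side view shows the box, tab, jar and board corners exactly where they were after the push: box corner at (460,455), jar at (170,350). The nut is down on the tab, and the gripper is clear at z=0.185. I'm handing the job in.

```bash
python3 -c "
from bench import ctrl
print(ctrl.get_state()['time_s'], ctrl.job_done())"
```

```text
the job is handed in; nothing more can be done
27.775 None
```

The cash box is fully home on the stud and the wing nut is finger-tight on its tab. I handed the job in at 27.8 s of the 67 s limit.

- **Pushing the box:** it slid at about 3 N and stopped dead as the force rose to 9 N. That is where the slot's closed end should meet the stud.
- **Tightening the nut:** I turned it clockwise about 175° with the parted fingers straddling both wings. It turned freely at about 0.04 N m. I stopped at 0.150 N m by the last joint's torque, then swung back off the wings and lifted clear.
- **Last checks:** nothing touches the robot, and the force reads about zero. In the pictures the box has not moved since the push, and the jar and the other wares are where they were.
- **Readings that disagreed:** the wrist torque sensor was noisy. Near the end its averages ran from 0.125 to 0.154 N m, and the last was 0.139. I trusted the steadier joint torque.
- **Method:** I turned the nut in one continuous direction with pauses, not in separate back-and-forth strokes, because the fingers had room.

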